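# Chain brake snap test on a saw

### The job

Test the chain brake of the saw on the bench: draw its hand guard back towards the rear handle until the brake latch catches, without straining the guard against its end stop, and let go of it so that it stays back by itself. Then press the trip lever down so that the guard snaps fully forward, and leave the lever free. Leave everything else on the bench where it lies.

Things in the scene. Friction and masses are not known exactly. Their poses are not given: they have to be found in the camera images.
- saw: Electric chainsaw, guide bar and side cover off, fixed on a plywood base: green housing 240 x 130 mm, 120 mm high (oil cap in front is lower). Origin at table level under the hand guard's hinge; x to the saw's front, y to its left, z up. Black rear handle ends 315 mm behind the origin; a black tubular front handle crosses 72 mm behind it, top 171 mm above the table.
- guard_hinge (a point): Hinge axis of the hand guard in the saw's middle plane, 115 mm above the table; the axis runs along the saw's y.
- guard_bar (a point): Middle of the hand guard's top bar. The guard is a black bail: a round bar 18 mm thick, 145 mm long, across the saw, 105 mm from the hinge on two thin arms; open below the bar but for a web 34 to 60 mm from the hinge. At rest it leans 0.45 rad forward: bar 210 mm above the table, 46 mm in front of the hinge.
- guard (a joint): Guard angle, rad: 0 fully forward, growing as the bar is drawn back. A spring pulls it forward: 3 N at the bar at 0, 8 N at 0.8; riding over the latch adds 1 to 2 N and rubbing on a finger up to as much again. It catches somewhere from 0.43 to 0.84, different on each saw; about 0.06 rad (6 mm) further is a hard end stop where force rises steeply. Touching the stop lightly is harmless, over 35 N strains it. Uncaught, it springs forward.
- trip_pad (a point): Middle of the top face of the trip lever's pad: flat steel, 36 mm along the saw x 34 mm, 5 mm thick, at the saw's right side, 127 mm behind the guard's hinge, 118 mm right of the saw's middle, 80 to 100 mm above the table; free above. As it goes down it also draws back, about half as much. It is the outer end of the open steel latch at that side.
- trip (a joint): Trip lever (latch) angle, rad: 0 at rest, latching; grows as the pad is pressed down; full travel 0.22 (17 mm at the pad), then a hard stop (over 35 N strains it). A spring returns it. The guard is freed after 5 to 11 mm; this takes 4 to 10 N at the pad.
- side_cover: The removed green side cover, 150 x 75 mm, lying to the left of the saw; to be left where it lies. Origin at its underside.
- screwdriver: Screwdriver with black handle, 190 mm, lying to the right of the saw; to be left where it lies. Origin at its underside.
- guide_bar: Flat guide bar, 370 x 55 mm, lying at the robot's right; to be left where it lies. Origin at its underside.
- oil_jug: White bottle, 90 mm wide, 200 mm high, at the left; to be left where it lies. Origin at its underside.
- wrench: Wrench, 170 mm, at the robot's left; to be left where it lies. Origin at its underside.
- nut_tray: Dark steel tray, 120 x 90 x 30 mm, near the robot on its left or right; to be left where it lies. Origin at its underside.
- brush: Brush, 180 mm, near the robot on its right or left; to be left where it lies. Origin at its underside.
- blow_gun: Grey air blow gun without hose, about 200 mm, at the robot's right; to be left where it lies. Origin at its underside.

How it is judged (in metres and radians):
On the way, in this order (a step that is already met when the one before it is completed fails the run):
1. the guard stands back, caught by the latch, with the robot not touching it (value of joint guard above 0.35 rad and value of joint trip below 0.04 rad and contact force between each of the fingers, the arm and guard below 0.1 N), for 0.5 s.
2. the trip lever is pressed and the untouched guard has snapped fully forward (value of joint trip above 0.05 rad and value of joint guard below 0.08 rad and contact force between each of the fingers, the arm and guard below 0.1 N).
At the end, for the whole second after the job is handed in: After being caught and tripped, the guard is fully forward again (angle under 0.05 rad), the trip lever is back at rest (under 0.03 rad), and the robot touches neither (value of joint guard below 0.05 rad and value of joint trip below 0.03 rad and contact force between each of the fingers, the arm and guard below 0.1 N and contact force between the fingers and trip below 0.1 N).
It fails at once if the guard is strained (more than 35 N on it) (contact force between any of the fingers, the arm and guard above 35 N).
It fails at once if the trip lever is strained (more than 35 N on it) (contact force between any of the fingers, the arm and trip above 35 N).
It fails at once if another thing on the bench is moved by more than 20 mm (distance of any of side_cover, screwdriver, guide_bar, oil_jug, wrench, nut_tray, brush, blow_gun from where it was at the start of the episode above 0.02 m).
It also fails if it takes over 51 s, if anything falls off the work surface, if the arm or the gripper's body presses on something with over 40 N, if the wrist force passes 120 N, or if a joint passes its speed limit or range.

### The arm

A 6-joint arm with a two-finger parallel gripper is mounted at the origin on the work surface. World frame = base frame: x ahead of the robot, y to its left, z up, the work surface at z = 0. Lengths are in m, angles in degrees, forces in N, time in s.
With the tool pointing down it reaches from about 0.25 to 0.725 m from the base axis. Payload 9.7 kg.
Tool frame: the origin (TCP) lies midway between the tips of the shut fingers; the grasp point (between the pads) lies 19 mm behind it; z points along the fingers, y is the direction in which the jaws open and shut (so a half turn about z gives the same grasp; the last joint's range is limited). The gripper opens to 85 mm and grips with 20 to 120 N. Pads are 22 mm wide; open, the fingers measure 114 mm over their backs; the gripper's body (76 mm by 85 mm) begins 54 mm behind the grasp point. The pads swing forward as they close: fully open they stand 13 mm farther back than shut.
Start: joints at [69.213, 4.979, 10.078, 95.1, 0, 90], TCP at [0.195, 0.514, 0.231] pointing down, gripper open.
Joint ranges: [-179.16, 179.16], [-48.56, 103.87], [-65.8, 70.77], [-126.05, 130.52], [-82.76, 87.17], [-180, 180]. Speed limits (degrees/s): [127.2, 127.2, 147.25, 180, 180, 180].

### API

Orientations are given as [roll, pitch, yaw] about the fixed x, y, z axes, in that order (R = Rz(yaw) Ry(pitch) Rx(roll)).
In Python, from workcell import bot, camera, recognise gives the robot as it stands. The module is installed in compiled form; this text tells all that it offers.
- The arm moves only by the tool apply_moves, never from a script. Its argument "targets" is one flat list of numbers, 7 for each row, row after row: the shift along the world's x, y, z in units of 30 mm (1.0 is 30 mm), then the turn, a rotation vector about the world's x, y, z in units of 6 degrees (1.0 is 6 degrees), then the opening, from 0 (shut) to 1 (fully open). A call has 1 to 5 rows; each row is the pose to reach, as a shift and turn from the pose commanded when the call began; what a row does not reach only later rows make up. A row lasts 1/10 s, in which the tool goes at most 50 mm and 8.59 degrees, less where a joint would pass 70% of its speed; a pose out of reach is approached as far as the arm can. A call with a gripper value outside its range is refused whole. The fingers move at their own pace and stop on an object; "newtons" is the grip in N (left out, the last holds). Time passes only in rows, so rows that repeat a pose let the fingers close. It gives the time, the measured TCP pose, the force and the opening at its end, in the units of the state.
- bot.get_obs(): the state, without advancing time (a new reading comes with each control period).
- camera(name): name is "scene" or "top" or "wrist"; returns a dict with "img" (400x640x3 uint8, red, green, blue), "intrinsics" (3x3 intrinsics, pixels), "origin" and "rotation" of the camera in the world. Camera axes: x right, y up, looking along -z (the intrinsics and any distortion apply to the point x, -y, -z); pixel columns grow to the right and rows downward; lengths in m; the calibration is good to about 2 mm. A picture is of the moment at which its call begins. There is no depth.
- bot.job_done(): hands the job in, once; it reports no verdict.
Trained networks look in the newest picture that a camera, given by its name, has taken for a name from the list of things; names that differ only in an ending like _2 or _b are one class to them, and where a whole thing is asked for, a point or a joint stands for the part that bears it (a point fixed in the world has none). Each returns a list of dicts, best first, with "conf" (0 to 1); they miss things now and then, are a little off and sometimes report something else, mostly with a low value. They report only what shows in the picture. A call takes as long as a camera call.
- recognise(query, camera): "box" ([left, top, right, bottom] in pixels, round what is visible of it).
The state is a dict: "time": time; "q": joint angles; "qd": joint speeds; "joint_efforts": joint torques, N m; "ee_pos": TCP position; "tcp_rot": TCP orientation; "wrist_force": force on the tool from outside, world axes, zero at the start; "torque": the same for the moment, N m; "opening": finger opening in m.
Only numpy, scipy, OpenCV 4.12 (cv2) and the standard library are available. Lean on these libraries where they do the work, as an engineer would, in place of code of your own. Each camera call takes 0.05 s, during which the arm holds its last target.

## Working session

There is one attempt and no reset: what is moved stays moved. The work goes in short steps, Python scripts to look and compute and a tool call to move; the robot and the scene stay as the last step left them, time stands still between calls to the robot, and variables do not carry over. Pictures are saved under pics/ and viewed, and the job is handed in when it is done.

Besides the shell and the picture viewer there is one more tool, called by a JSON object that holds its "fn" and its "kwargs", one argument or row to a line. apply_moves: Moves the arm, as the interface text tells. Its arguments: {"type":"object","properties":{"targets":{"type":"array"},"newtons":{"type":"number"}},"required":["targets"]}

```bash
mkdir -p pics
python3 - <<'E'
from workcell import bot,camera,recognise
import cv2,numpy as np
np.set_printoptions(precision=4,suppress=True)
for n in ["scene","top","wrist"]:
    c=camera(n); cv2.imwrite(f"pics/{n}0.png",c["img"][:,:,::-1])
    print(n,c["intrinsics"].tolist(),c["origin"],c["rotation"].tolist(),[k for k in c])
    for q in ["saw","guard_bar","guard_hinge","trip_pad","guard","trip"]:
        r=recognise(q,n); print(q,[(np.round(x["box"]).tolist(),round(x["conf"],2)) for x in r[:2]])
print(bot.get_obs())
E
```

```text
scene [[403.251861561883, 0.0, 324.86840806442206], [0.0, 403.251861561883, 209.035067366623], [0.0, 0.0, 1.0]] [ 0.818  -0.5524  1.1182] [31.589312432035737, 0.7544469560050465, 30.852043062372594] ['img', 'intrinsics', 'origin', 'rotation']
saw [([306.0, 169.0, 399.0, 289.0], 0.89)]
guard_bar [([332.0, 218.0, 403.0, 253.0], 0.94), ([420.0, 117.0, 456.0, 168.0], 0.45)]
guard_hinge [([303.0, 169.0, 400.0, 285.0], 0.79)]
trip_pad [([296.0, 224.0, 329.0, 245.0], 0.56)]
guard [([334.0, 216.0, 404.0, 254.0], 0.74)]
trip [([297.0, 226.0, 332.0, 245.0], 0.82)]
top [[391.15985838427133, 0.0, 315.0161690117187], [0.0, 391.15985838427133, 201.4387685410162], [0.0, 0.0, 1.0]] [ 0.433  -0.0384  1.2664] [3.4541722342869385, 0.1518372700740044, -88.84901518255793] ['img', 'intrinsics', 'origin', 'rotation']
saw [([278.0, 122.0, 359.0, 251.0], 0.85)]
guard_bar [([298.0, 125.0, 356.0, 187.0], 0.97)]
guard_hinge [([277.0, 124.0, 360.0, 250.0], 0.94)]
trip_pad [([332.0, 186.0, 349.0, 226.0], 0.54)]
guard [([303.0, 124.0, 358.0, 186.0], 0.84), ([145.0, 164.0, 166.0, 218.0], 0.72)]
trip [([333.0, 187.0, 343.0, 222.0], 0.52)]
wrist [[284.9015792702612, 0.0, 319.8842189169929], [0.0, 284.9015792702612, 200.93415658665432], [0.0, 0.0, 1.0]] [0.1216 0.5426 0.374 ] [-18.028906954448928, -0.003718085117578652, 69.24033163750943] ['img', 'intrinsics', 'origin', 'rotation']
saw []
guard_bar []
guard_hinge []
trip_pad []
guard [([363.0, 318.0, 382.0, 356.0], 0.67)]
trip []
{'time': 1.05, 'q': array([69.2141,  4.9793, 10.0776, 95.0982,  0.0018, 89.9994]), 'qd': array([-0.0141,  0.0427, -0.0656,  0.0818,  0.0109,  0.0421]), 'joint_efforts': array([ -0.0007, -52.0115,  46.4866,   0.0015,  -0.    ,  -0.    ]), 'ee_pos': array([0.1952, 0.5142, 0.2313]), 'tcp_rot': array([179.9999,  -0.0018, 159.2147]), 'wrist_force': array([-0.0211,  0.7355,  0.1925]), 'torque': array([-0.0459, -0.0406, -0.0508]), 'opening': 0.08536959025022332}
```

Run:
```python
import cv2
a=cv2.imread("pics/top0.png"); cv2.imwrite("pics/topz.png",cv2.resize(a[80:290,210:460],None,fx=3,fy=2.8,interpolation=cv2.INTER_CUBIC))
a=cv2.imread("pics/scene0.png"); cv2.imwrite("pics/scenez.png",cv2.resize(a[140:310,250:450],None,fx=3.5,fy=3.5,interpolation=cv2.INTER_CUBIC))
```

```text
(no output)
```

View pics/top0.png

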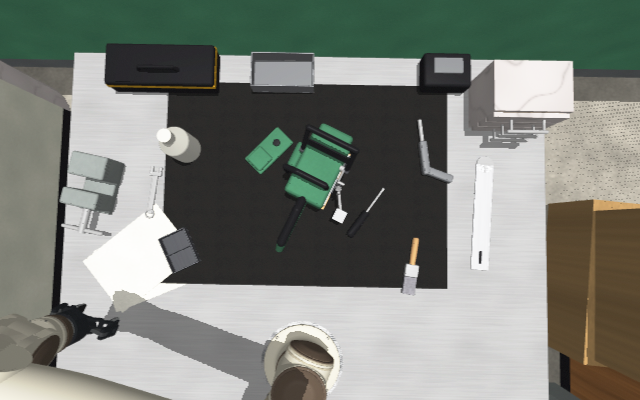

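View pics/scene0.png

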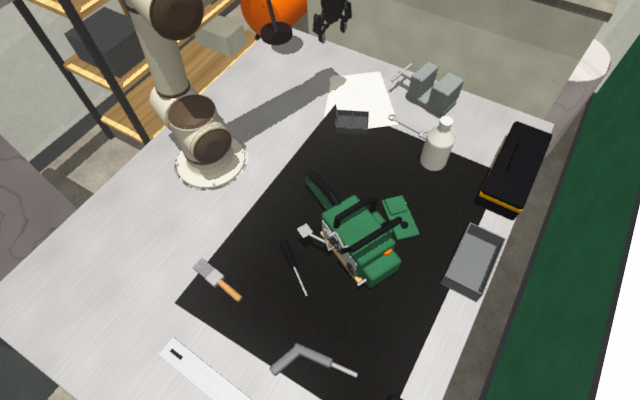

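View pics/topz.png

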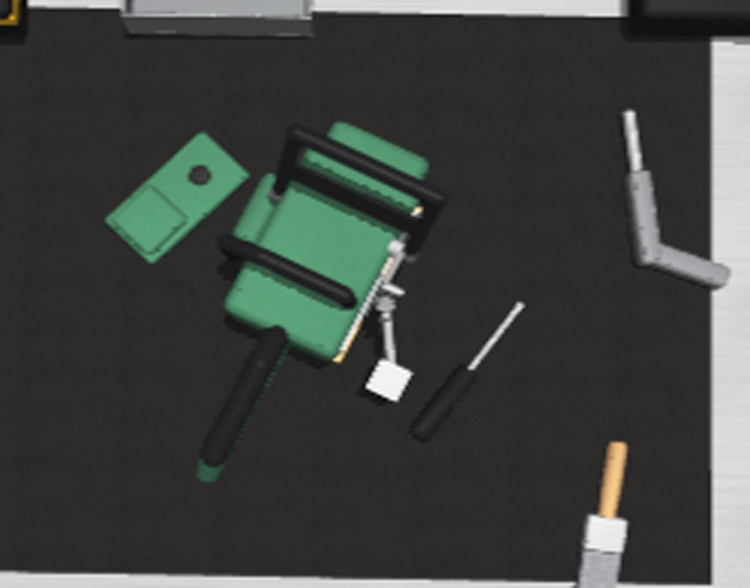

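View pics/scenez.png

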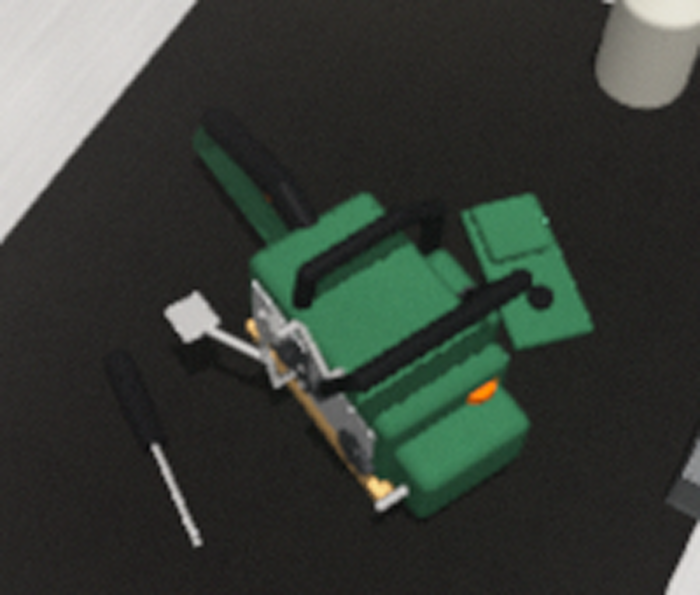

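```bash
cat > h.py <<'E'
import numpy as np
from scipy.spatial.transform import Rotation as R
C={"top":((391.16,315.016,201.439),[0.433,-0.0384,1.2664],[3.4541722342869385,0.1518372700740044,-88.84901518255793]),
"scene":((403.252,324.868,209.035),[0.818,-0.5524,1.1182],[31.589312432035737,0.7544469560050465,30.852043062372594])}
def ray(n,u,v):
    (f,cx,cy),o,r=C[n]; d=np.array([(u-cx)/f,-(v-cy)/f,-1.]); d=R.from_euler("xyz",r,degrees=True).as_matrix()@d
    return np.array(o),d/np.linalg.norm(d)
def atz(n,u,v,z):
    o,d=ray(n,u,v); return o+d*(z-o[2])/d[2]
def tri(p):
    A=np.zeros((3,3));b=np.zeros(3);L=[]
    for n,u,v in p:
        o,d=ray(n,u,v);P=np.eye(3)-np.outer(d,d);A+=P;b+=P@o;L.append((o,P))
    x=np.linalg.solve(A,b); return x,[np.linalg.norm(P@(x-o)) for o,P in L]
def proj(n,x):
    (f,cx,cy),o,r=C[n]; c=R.from_euler("xyz",r,degrees=True).as_matrix().T@(np.array(x)-o)
    return cx+f*c[0]/-c[2], cy-f*c[1]/-c[2]
E
python3 - <<'E'
from h import *
np.set_printoptions(precision=4,suppress=True)
# check: calibrate via base and pad
t=lambda x,y:("top",210+x/3,80+y/2.8)
s=lambda x,y:("scene",250+x/3.5,140+y/3.5)
for nm,a,b,z in [("barL",t(295,132),s(527,278),.21),("barR",t(440,200),s(342,384),.21),("fhL",t(228,243),None,.162),("fhR",t(350,298),None,.162),("pad",t(389,380),s(192,317),.09)]:
    print(nm,atz(*a,z), None if b is None else (atz(*b,z),tri([a,b])))
print("rear",atz(*t(210,468),.1))
L=atz(*t(295,132),.21);Rr=atz(*t(440,200),.21)
print(np.linalg.norm(L-Rr),(L+Rr)/2, np.degrees(np.arctan2(*(L-Rr)[[1,0]]))-90)
E
```

```text
barL [ 0.7    -0.0119  0.21  ] (array([ 0.7071, -0.0068,  0.21  ]), (array([ 0.7037, -0.0097,  0.2101]), [np.float64(0.0042431302838407915), np.float64(0.004243130283840663)]))
barR [ 0.6355 -0.1451  0.21  ] (array([ 0.6313, -0.1523,  0.21  ]), (array([ 0.6333, -0.1478,  0.2053]), [np.float64(0.003816103661326484), np.float64(0.003816103661326501)]))
fhL [0.5967 0.0504 0.162 ] None
fhR [ 0.5429 -0.0663  0.162 ] None
pad [ 0.4624 -0.1088  0.09  ] (array([ 0.4696, -0.1088,  0.09  ]), (array([ 0.4649, -0.1075,  0.083 ]), [np.float64(0.002892960924790986), np.float64(0.002892960924791004)]))
rear [0.3654 0.0673 0.1   ]
0.14795614200902896 [ 0.6678 -0.0785  0.21  ] -25.85216013814326
```

```bash
cat >> h.py <<'E'
def T(p,q):
    x,y,a=p[:3]; c,s=np.cos(a),np.sin(a); return np.array([x+c*q[0]-s*q[1],y+s*q[0]+c*q[1],q[2]])
E
python3 - <<'E'
from h import *
from scipy.optimize import least_squares
import cv2
np.set_printoptions(precision=4,suppress=True)
t=lambda x,y:("top",210+x/3,80+y/2.8)
s=lambda x,y:("scene",250+x/3.5,140+y/3.5)
obs=[(t(295,132),(.0457,.0705,.2095)),(t(440,200),(.0457,-.0705,.2095)),(s(527,278),(.0457,.0705,.2095)),(s(342,384),(.0457,-.0705,.2095)),(t(389,380),(-.127,-.118,None)),(s(192,317),(-.127,-.118,None))]
def f(p):
    r=[]
    for (n,u,v),q in obs:
        q=(q[0],q[1],p[3] if q[2] is None else q[2]); a=proj(n,T(p,q)); r+=[a[0]-u,a[1]-v]
    return np.array(r)
o=least_squares(f,[.63,-.06,-.45,.09],loss="soft_l1"); p=o.x
print(p,np.degrees(p[2])); print(f(p).reshape(-1,2))
for q in [(.0457,0,.2095),(-.127,-.118,p[3]),(0,0,.115)]: print(q,T(p,q),np.linalg.norm(T(p,q)[:2]))
for n in ["top","scene"]:
    im=cv2.imread(f"pics/{n}0.png")
    im=cv2.resize(im[110:310,240:480],None,fx=3.3,fy=3,interpolation=cv2.INTER_CUBIC)
    for q in [(.0457,.0725,.2095),(.0457,-.0725,.2095),(-.127,-.118,p[3]),(-.072,0,.171),(-.315,0,.09),(0,0.06,.115),(0,-.06,.115)]:
        u,v=proj(n,T(p,q)); cv2.circle(im,(int((u-240)*3.3),int((v-110)*3)),3,(0,0,255),-1)
    cv2.imwrite(f"pics/fit_{n}.png",im)
E
```

```text
[ 0.6284 -0.0584 -0.4568  0.0819] -26.1720391388717
[[ 1.2181 -0.0971]
 [-1.2108 -1.0005]
 [-3.7397  1.4178]
 [ 4.5006 -1.8874]
 [-0.3402  0.0884]
 [-1.8534  0.0665]]
(0.0457, 0, 0.2095) [ 0.6694 -0.0785  0.2095] 0.6739725322346887
(-0.127, -0.118, np.float64(0.08194231772556025)) [ 0.4623 -0.1083  0.0819] 0.47484759291620765
(0, 0, 0.115) [ 0.6284 -0.0584  0.115 ] 0.6310727953153696
```

View pics/fit_top.png

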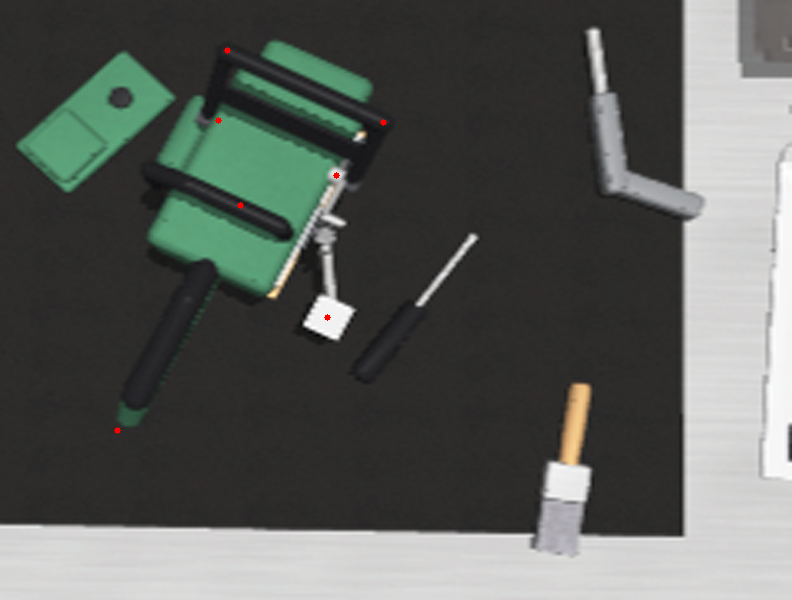

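View pics/fit_scene.png

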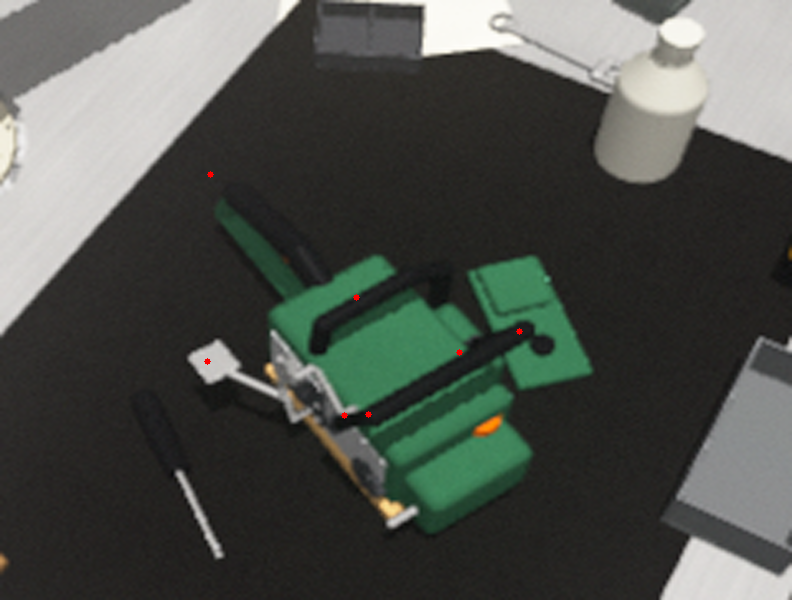

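{"fn": "apply_moves", "kwargs": {
  "targets": [1, -1.2, 0.2, 0, 0, -0.2, 0, 2, -2.4, 0.4, 0, 0, -0.4, 0, 3, -3.6, 0.6, 0, 0, -0.6, 0, 4, -4.8, 0.8, 0, 0, -0.8, 0, 5, -6, 1, 0, 0, -0.9, 0],
  "newtons": 30
}}

```text
time: 1.55
ee_pos: [0.346, 0.3326, 0.2617]
tcp_rot: [180.0, 0.0, 153.8]
wrist_force: [0.5, 0.6, -0.3]
opening: 0.012
```

{"fn": "apply_moves", "kwargs": {
  "targets": [1, -1.2, 0, 0, 0, 0, 0, 2, -2.4, 0, 0, 0, 0, 0, 3, -3.6, 0, 0, 0, 0, 0, 4, -4.8, 0, 0, 0, 0, 0, 5, -6, 0, 0, 0, 0, 0]
}}

```text
time: 2.05
ee_pos: [0.4961, 0.1524, 0.2615]
tcp_rot: [180.0, 0.0, 153.8]
wrist_force: [0.8, 1.3, -0.2]
opening: -0.0001
```

{"fn": "apply_moves", "kwargs": {
  "targets": [1, -1.2, 0, 0, 0, 0, 0, 2, -2.4, 0, 0, 0, 0, 0, 3, -3.6, 0, 0, 0, 0, 0, 4, -4.8, 0, 0, 0, 0, 0, 5, -6, 0, 0, 0, 0, 0]
}}

```text
time: 2.55
ee_pos: [0.6461, -0.0276, 0.2613]
tcp_rot: [180.0, 0.0, 153.8]
wrist_force: [0.9, 1.2, 0.4]
opening: 0.0002
```

{"fn": "apply_moves", "kwargs": {
  "targets": [1, -1.2, 0, 0, 0, 0, 0, 1.8, -2.2, 0, 0, 0, 0, 0, 1.8, -2.2, 0, 0, 0, 0, 0]
}}

```text
time: 2.85
ee_pos: [0.7012, -0.0959, 0.2571]
tcp_rot: [-179.9, -0.2, 153.6]
wrist_force: [-0.0, 1.2, -1.4]
opening: -0.0001
```

Run:
```python
from workcell import bot,camera
import cv2
for n in ["scene","top"]:
    a=camera(n)["img"][:,:,::-1][110:310,240:480]
    cv2.imwrite(f"pics/{n}1.png",cv2.resize(a,None,fx=3.3,fy=3,interpolation=cv2.INTER_CUBIC))
print(bot.get_obs()["ee_pos"])
```

```text
[ 0.69949788 -0.09255792  0.25974526]
```

View pics/scene1.png

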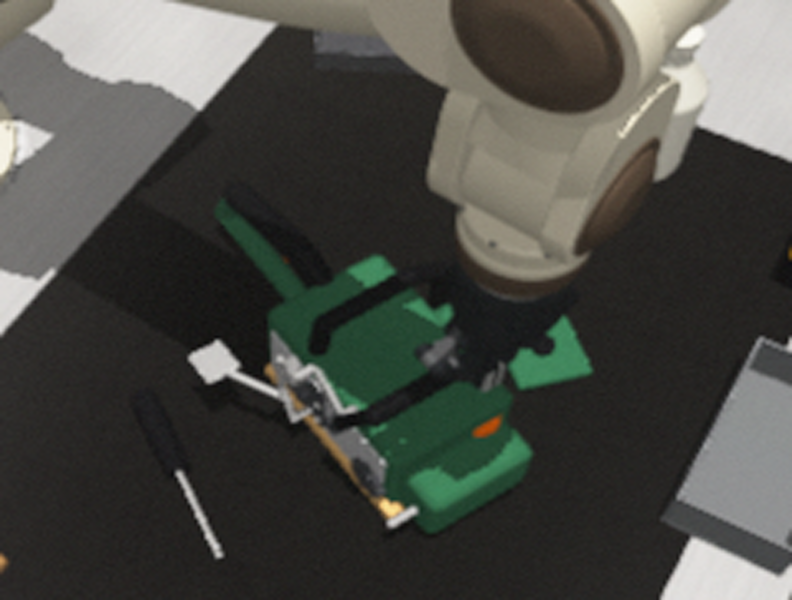

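View pics/top1.png

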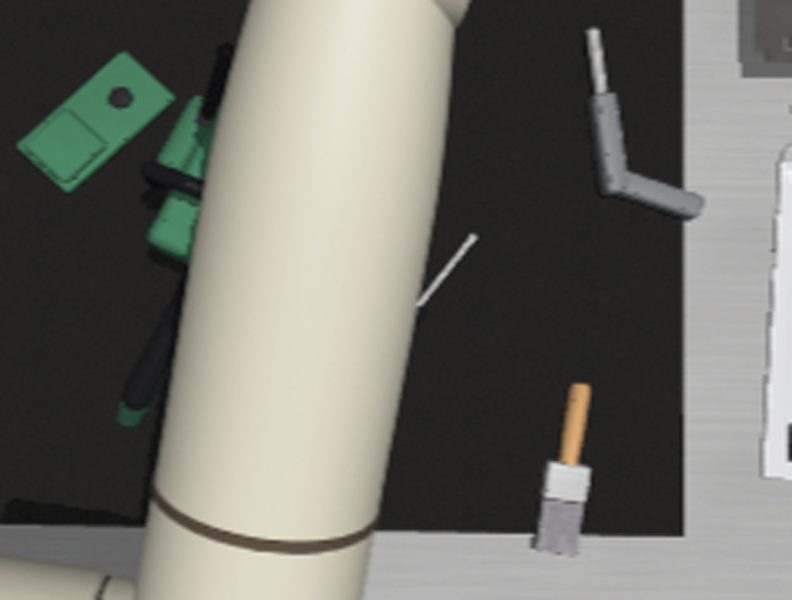

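{"fn": "apply_moves", "kwargs": {
  "targets": [0, 0, -0.6, 0, 0, 0, 0, 0, 0, -1.2, 0, 0, 0, 0, 0, 0, -1.8, 0, 0, 0, 0, 0, 0, -2.3, 0, 0, 0, 0, 0, 0, -2.3, 0, 0, 0, 0]
}}

```text
time: 3.45
ee_pos: [0.6978, -0.0904, 0.1912]
tcp_rot: [-180.0, -0.1, 153.9]
wrist_force: [-0.1, 0.2, -0.5]
opening: 0.0
```

Run:
```python
from workcell import bot,camera
import cv2
n="scene"
a=camera(n)["img"][:,:,::-1][190:280,320:440]
cv2.imwrite(f"pics/{n}2.png",cv2.resize(a,None,fx=6,fy=6,interpolation=cv2.INTER_CUBIC))
o=bot.get_obs();print(o["ee_pos"],o["wrist_force"])
```

```text
[ 0.69824416 -0.09060596  0.19269487] [-0.51964834 -1.33528638 -0.71126603]
```

View pics/scene2.png

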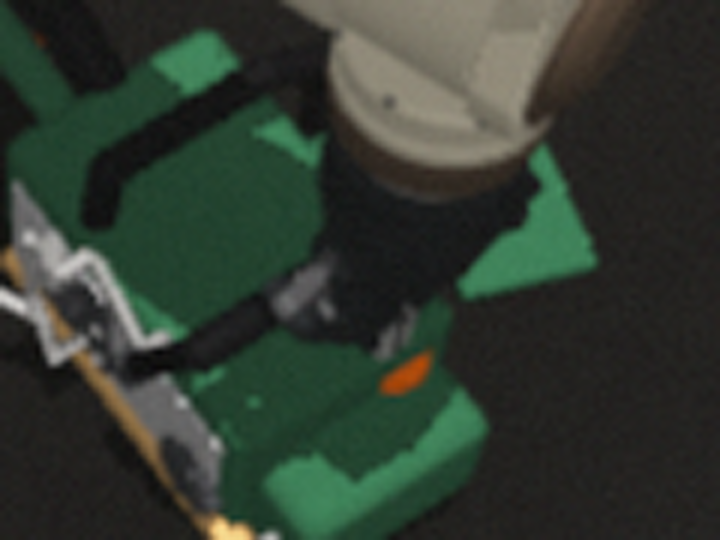

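{"fn": "apply_moves", "kwargs": {
  "targets": [-0.15, 0.073, 0, 0, 0, 0, 0, -0.3, 0.147, 0, 0, 0, 0, 0, -0.45, 0.22, 0, 0, 0, 0, 0, -0.6, 0.294, 0, 0, 0, 0, 0, -0.6, 0.294, 0, 0, 0, 0, 0]
}}

```text
time: 4.0
ee_pos: [0.6817, -0.0831, 0.1941]
tcp_rot: [180.0, 0.2, 153.8]
wrist_force: [5.4, -2.1, 4.2]
opening: -0.0001
```

{"fn": "apply_moves", "kwargs": {
  "targets": [-0.15, 0.073, 0, 0, 0, 0, 0, -0.3, 0.147, 0, 0, 0, 0, 0, -0.45, 0.22, 0, 0, 0, 0, 0, -0.6, 0.294, 0, 0, 0, 0, 0, -0.75, 0.367, 0, 0, 0, 0, 0]
}}

```text
time: 4.5
ee_pos: [0.6594, -0.0724, 0.1936]
tcp_rot: [180.0, 0.2, 153.8]
wrist_force: [5.9, -2.9, 4.6]
opening: -0.0001
```

{"fn": "apply_moves", "kwargs": {
  "targets": [0, 0, 0, 0, 0, 0, 0, 0, 0, 0, 0, 0, 0, 0]
}}

```text
time: 4.7
ee_pos: [0.6594, -0.0723, 0.1935]
tcp_rot: [180.0, 0.2, 153.8]
wrist_force: [4.7, -3.7, 5.0]
opening: -0.0
```

{"fn": "apply_moves", "kwargs": {
  "targets": [-0.03, 0.015, 0, 0, 0, 0, 0, -0.06, 0.029, 0, 0, 0, 0, 0, -0.09, 0.044, 0, 0, 0, 0, 0, -0.12, 0.059, 0, 0, 0, 0, 0]
}}

```text
time: 5.1
ee_pos: [0.6563, -0.0708, 0.1936]
tcp_rot: [180.0, 0.2, 153.8]
wrist_force: [8.4, -3.6, 5.5]
opening: 0.0001
```

{"fn": "apply_moves", "kwargs": {
  "targets": [-0.03, 0.015, 0, 0, 0, 0, 0, -0.06, 0.029, 0, 0, 0, 0, 0, -0.09, 0.044, 0, 0, 0, 0, 0, -0.12, 0.059, 0, 0, 0, 0, 0]
}}

```text
time: 5.5
ee_pos: [0.6527, -0.0691, 0.1937]
tcp_rot: [180.0, 0.2, 153.8]
wrist_force: [6.7, -3.9, 5.9]
opening: -0.0002
```

{"fn": "apply_moves", "kwargs": {
  "targets": [-0.03, 0.015, 0, 0, 0, 0, 0, -0.06, 0.029, 0, 0, 0, 0, 0]
}}

```text
time: 5.7
ee_pos: [0.6509, -0.0682, 0.1937]
tcp_rot: [180.0, 0.2, 153.8]
wrist_force: [6.6, -4.2, 6.1]
opening: -0.0001
```

{"fn": "apply_moves", "kwargs": {
  "targets": [-0.03, 0.015, 0, 0, 0, 0, 0, -0.06, 0.029, 0, 0, 0, 0, 0]
}}

```text
time: 5.9
ee_pos: [0.6492, -0.0674, 0.1937]
tcp_rot: [180.0, 0.2, 153.8]
wrist_force: [6.5, -4.6, 5.2]
opening: -0.0
```

{"fn": "apply_moves", "kwargs": {
  "targets": [-0.03, 0.015, 0, 0, 0, 0, 0, -0.06, 0.029, 0, 0, 0, 0, 0]
}}

```text
time: 6.1
ee_pos: [0.6474, -0.0665, 0.1938]
tcp_rot: [180.0, 0.2, 153.8]
wrist_force: [7.3, -3.7, 7.1]
opening: -0.0001
```

{"fn": "apply_moves", "kwargs": {
  "targets": [-0.03, 0.015, 0, 0, 0, 0, 0, -0.06, 0.029, 0, 0, 0, 0, 0]
}}

```text
time: 6.3
ee_pos: [0.6456, -0.0656, 0.1938]
tcp_rot: [180.0, 0.2, 153.8]
wrist_force: [7.7, -4.0, 5.9]
opening: 0.0001
```

{"fn": "apply_moves", "kwargs": {
  "targets": [-0.03, 0.015, 0, 0, 0, 0, 0, -0.06, 0.029, 0, 0, 0, 0, 0]
}}

```text
time: 6.5
ee_pos: [0.6437, -0.0647, 0.1937]
tcp_rot: [180.0, 0.2, 153.8]
wrist_force: [6.7, -4.4, 5.6]
opening: 0.0001
```

{"fn": "apply_moves", "kwargs": {
  "targets": [-0.03, 0.015, 0, 0, 0, 0, 0, -0.06, 0.029, 0, 0, 0, 0, 0]
}}

```text
time: 6.7
ee_pos: [0.6418, -0.0638, 0.1936]
tcp_rot: [180.0, 0.2, 153.8]
wrist_force: [6.8, -3.2, 4.2]
opening: 0.0001
```

{"fn": "apply_moves", "kwargs": {
  "targets": [-0.03, 0.015, 0, 0, 0, 0, 0, -0.06, 0.029, 0, 0, 0, 0, 0]
}}

```text
time: 6.9
ee_pos: [0.6399, -0.0629, 0.1935]
tcp_rot: [180.0, 0.2, 153.8]
wrist_force: [5.7, -3.0, 5.4]
opening: -0.0001
```

{"fn": "apply_moves", "kwargs": {
  "targets": [-0.03, 0.015, 0, 0, 0, 0, 0, -0.06, 0.029, 0, 0, 0, 0, 0]
}}

```text
time: 7.1
ee_pos: [0.6381, -0.062, 0.1935]
tcp_rot: [180.0, 0.2, 153.8]
wrist_force: [5.6, -3.9, 4.7]
opening: 0.0
```

{"fn": "apply_moves", "kwargs": {
  "targets": [-0.03, 0.015, 0, 0, 0, 0, 0, -0.06, 0.029, 0, 0, 0, 0, 0]
}}

```text
time: 7.3
ee_pos: [0.6363, -0.0611, 0.1935]
tcp_rot: [180.0, 0.2, 153.8]
wrist_force: [6.2, -3.4, 4.5]
opening: 0.0001
```

{"fn": "apply_moves", "kwargs": {
  "targets": [-0.03, 0.015, 0, 0, 0, 0, 0, -0.06, 0.029, 0, 0, 0, 0, 0]
}}

```text
time: 7.5
ee_pos: [0.6345, -0.0603, 0.1934]
tcp_rot: [180.0, 0.2, 153.8]
wrist_force: [5.4, -3.6, 3.3]
opening: -0.0003
```

{"fn": "apply_moves", "kwargs": {
  "targets": [-0.03, 0.015, 0, 0, 0, 0, 0, -0.06, 0.029, 0, 0, 0, 0, 0]
}}

```text
time: 7.7
ee_pos: [0.6326, -0.0594, 0.1933]
tcp_rot: [180.0, 0.2, 153.8]
wrist_force: [6.6, -3.9, 2.7]
opening: -0.0001
```

{"fn": "apply_moves", "kwargs": {
  "targets": [-0.03, 0.015, 0, 0, 0, 0, 0, -0.06, 0.029, 0, 0, 0, 0, 0]
}}

```text
time: 7.9
ee_pos: [0.6308, -0.0585, 0.1931]
tcp_rot: [180.0, 0.2, 153.8]
wrist_force: [4.8, -2.2, 2.5]
opening: -0.0001
```

{"fn": "apply_moves", "kwargs": {
  "targets": [-0.03, 0.015, 0, 0, 0, 0, 0, -0.06, 0.029, 0, 0, 0, 0, 0]
}}

```text
time: 8.1
ee_pos: [0.6288, -0.0576, 0.193]
tcp_rot: [180.0, 0.1, 153.8]
wrist_force: [4.2, -4.1, 1.5]
opening: 0.0001
```

{"fn": "apply_moves", "kwargs": {
  "targets": [-0.03, 0.015, 0, 0, 0, 0, 0, -0.06, 0.029, 0, 0, 0, 0, 0]
}}

```text
time: 8.3
ee_pos: [0.6268, -0.0567, 0.1927]
tcp_rot: [180.0, 0.1, 153.8]
wrist_force: [3.7, -2.6, -0.1]
opening: 0.0002
```

{"fn": "apply_moves", "kwargs": {
  "targets": [-0.03, 0.015, 0, 0, 0, 0, 0, -0.06, 0.029, 0, 0, 0, 0, 0]
}}

```text
time: 8.5
ee_pos: [0.6245, -0.0556, 0.1924]
tcp_rot: [-180.0, 0.0, 153.8]
wrist_force: [3.7, -2.6, 1.3]
opening: -0.0003
```

Run:
```python
from workcell import bot,camera
import cv2
n="scene"
a=camera(n)["img"][:,:,::-1][190:280,290:410]
cv2.imwrite(f"pics/{n}3.png",cv2.resize(a,None,fx=6,fy=6,interpolation=cv2.INTER_CUBIC))
o=bot.get_obs();print(o["ee_pos"],o["wrist_force"])
```

```text
[ 0.62452739 -0.05558741  0.19238932] [ 3.72656995 -2.61044304 -0.74732946]
```

View pics/scene3.png

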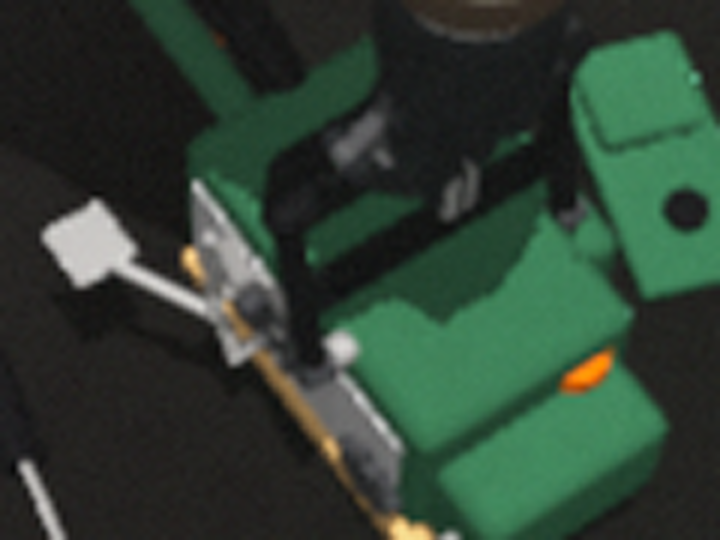

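Run:
```python
from h import *
p=[.6284,-.0584,-.4568]
for g in np.arange(.45,.95,.05):
    q=(.105*np.sin(.45-g),-.0705,.115+.105*np.cos(.45-g)); u,v=proj("scene",T(p,q)); print(round(g,2),round((u-290)*6),round((v-190)*6),q[0])
```

```text
0.45 312 254 0.0
0.5 305 245 -0.005247812773421223
0.55 298 236 -0.010482508747916959
0.6 291 228 -0.015691003909727913
0.65 284 220 -0.020860279733481417
0.7 278 213 -0.025977415721724902
0.75 271 206 -0.03102962169944065
0.8 264 199 -0.03600426978282238
0.85 258 193 -0.04088892594240828
0.9 252 188 -0.04567138108167916
```

{"fn": "apply_moves", "kwargs": {
  "targets": [-0.03, 0.015, 0, 0, 0, 0, 0, -0.06, 0.029, 0, 0, 0, 0, 0]
}}

```text
time: 8.75
ee_pos: [0.6232, -0.0549, 0.1922]
tcp_rot: [-180.0, 0.1, 153.8]
wrist_force: [6.1, -4.1, -2.3]
opening: -0.0004
```

{"fn": "apply_moves", "kwargs": {
  "targets": [-0.03, 0.015, 0, 0, 0, 0, 0]
}}

```text
time: 8.85
ee_pos: [0.6223, -0.0545, 0.192]
tcp_rot: [-180.0, 0.1, 153.8]
wrist_force: [6.2, -4.0, -2.7]
opening: -0.0002
```

{"fn": "apply_moves", "kwargs": {
  "targets": [-0.03, 0.015, 0, 0, 0, 0, 0]
}}

```text
time: 8.95
ee_pos: [0.6214, -0.054, 0.1919]
tcp_rot: [-180.0, 0.0, 153.8]
wrist_force: [7.0, -4.6, -3.2]
opening: 0.0
```

{"fn": "apply_moves", "kwargs": {
  "targets": [-0.03, 0.015, 0, 0, 0, 0, 0]
}}

```text
time: 9.05
ee_pos: [0.6205, -0.0536, 0.1918]
tcp_rot: [-180.0, 0.0, 153.8]
wrist_force: [7.2, -4.3, -4.2]
opening: -0.0001
```

{"fn": "apply_moves", "kwargs": {
  "targets": [-0.03, 0.015, 0, 0, 0, 0, 0]
}}

```text
time: 9.15
ee_pos: [0.6195, -0.0532, 0.1916]
tcp_rot: [-180.0, 0.0, 153.8]
wrist_force: [8.2, -4.6, -5.9]
opening: -0.0001
```

{"fn": "apply_moves", "kwargs": {
  "targets": [-0.03, 0.015, 0, 0, 0, 0, 0]
}}

```text
time: 9.25
ee_pos: [0.6186, -0.0528, 0.1914]
tcp_rot: [-180.0, 0.0, 153.8]
wrist_force: [7.8, -5.3, -6.1]
opening: 0.0002
```

{"fn": "apply_moves", "kwargs": {
  "targets": [-0.03, 0.015, 0, 0, 0, 0, 0]
}}

```text
time: 9.35
ee_pos: [0.6178, -0.0523, 0.1913]
tcp_rot: [-180.0, 0.0, 153.8]
wrist_force: [8.9, -5.1, -5.9]
opening: -0.0
```

{"fn": "apply_moves", "kwargs": {
  "targets": [-0.03, 0.015, 0, 0, 0, 0, 0]
}}

```text
time: 9.45
ee_pos: [0.6169, -0.0518, 0.1913]
tcp_rot: [-180.0, 0.0, 153.8]
wrist_force: [8.4, -4.8, -6.7]
opening: 0.0001
```

{"fn": "apply_moves", "kwargs": {
  "targets": [-0.03, 0.015, 0, 0, 0, 0, 0]
}}

```text
time: 9.55
ee_pos: [0.6161, -0.0514, 0.1912]
tcp_rot: [-180.0, 0.0, 153.8]
wrist_force: [11.5, -5.9, -8.0]
opening: 0.0001
```

{"fn": "apply_moves", "kwargs": {
  "targets": [-0.02, 0.01, 0, 0, 0, 0, 0]
}}

```text
time: 9.65
ee_pos: [0.616, -0.0513, 0.1912]
tcp_rot: [-180.0, 0.1, 153.8]
wrist_force: [13.1, -7.2, -7.9]
opening: 0.0004
```

{"fn": "apply_moves", "kwargs": {
  "targets": [0.06, -0.03, 0, 0, 0, 0, 0, 0.15, -0.073, 0, 0, 0, 0, 0, 0.24, -0.118, 0, 0, 0, 0, 0, 0.36, -0.176, 0, 0, 0, 0, 0, 0.36, -0.176, 0, 0, 0, 0, 0]
}}

```text
time: 10.15
ee_pos: [0.6255, -0.0557, 0.192]
tcp_rot: [180.0, -0.1, 153.8]
wrist_force: [0.1, 0.3, -0.2]
opening: 0.0005
```

Run:
```python
from workcell import bot,camera
import cv2
n="scene"
a=camera(n)["img"][:,:,::-1][190:280,290:410]
cv2.imwrite(f"pics/{n}4.png",cv2.resize(a,None,fx=6,fy=6,interpolation=cv2.INTER_CUBIC))
o=bot.get_obs();print(o["ee_pos"],o["wrist_force"])
```

```text
[ 0.62527543 -0.05565413  0.1918702 ] [ 0.56414827 -0.35808377  0.61769222]
```

View pics/scene4.png

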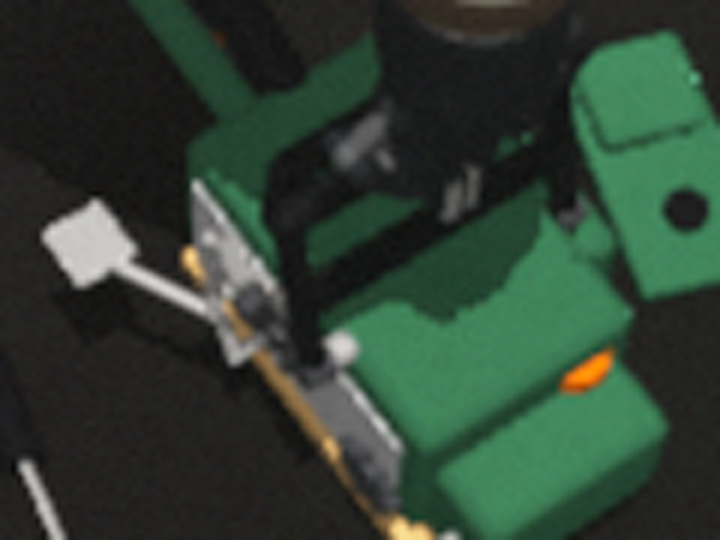

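{"fn": "apply_moves", "kwargs": {
  "targets": [0.24, -0.118, 0, 0, 0, 0, 0, 0.24, -0.118, 0.8, 0, 0, 0, 0, 0.24, -0.118, 1.6, 0, 0, 0, 0, 0.24, -0.118, 2.4, 0, 0, 0, 0, 0.24, -0.118, 2.7, 0, 0, 0, 0]
}}

```text
time: 10.7
ee_pos: [0.6333, -0.0594, 0.2756]
tcp_rot: [179.9, 0.1, 153.8]
wrist_force: [-0.4, -0.8, 0.1]
opening: -0.0003
```

Run:
```python
from workcell import bot,camera
import cv2
n="scene"
a=camera(n)["img"][:,:,::-1][190:280,290:410]
cv2.imwrite(f"pics/{n}5.png",cv2.resize(a,None,fx=6,fy=6,interpolation=cv2.INTER_CUBIC))
o=bot.get_obs();print(o["ee_pos"],o["wrist_force"])
```

```text
[ 0.63347314 -0.05945642  0.27578673] [-0.7798369   0.47812072  0.93610903]
```

View pics/scene5.png

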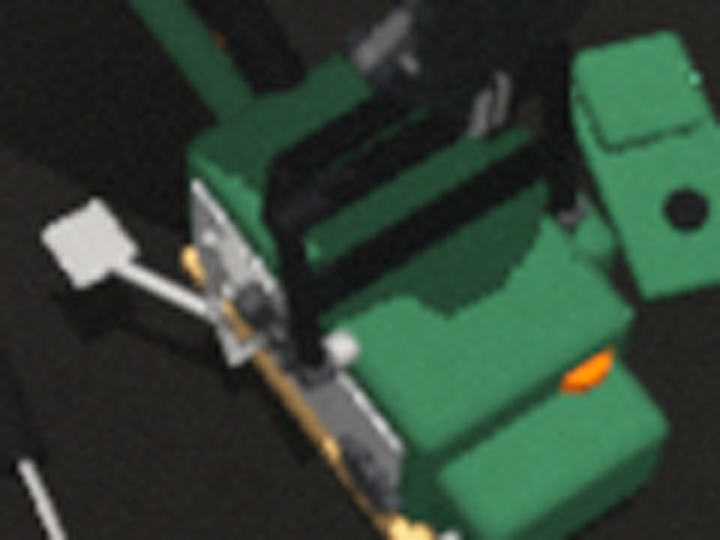

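{"fn": "apply_moves", "kwargs": {
  "targets": [-1.4, -0.4, 0, 0, 0, 0, 0, -2.8, -0.8, 0, 0, 0, 0, 0, -4.2, -1.2, -0.6, 0, 0, 0, 0, -5.2, -1.5, -1.5, 0, 0, 0, 0, -5.76, -1.6, -2.6, 0, 0, 0, 0]
}}

```text
time: 11.25
ee_pos: [0.4582, -0.108, 0.1943]
tcp_rot: [180.0, 0.1, 153.8]
wrist_force: [1.8, -0.3, 0.5]
opening: 0.0
```

{"fn": "apply_moves", "kwargs": {
  "targets": [0, 0, -1, 0, 0, 0, 0, 0, 0, -2, 0, 0, 0, 0, 0, 0, -2, 0, 0, 0, 0]
}}

```text
time: 11.55
ee_pos: [0.4575, -0.1069, 0.1306]
tcp_rot: [-179.9, -0.4, 153.8]
wrist_force: [-0.0, 0.1, 1.2]
opening: 0.0002
```

Run:
```python
from workcell import bot,camera
import cv2
n="scene"
a=camera(n)["img"][:,:,::-1][180:280,270:390]
cv2.imwrite(f"pics/{n}6.png",cv2.resize(a,None,fx=6,fy=6,interpolation=cv2.INTER_CUBIC))
o=bot.get_obs();print(o["ee_pos"],o["wrist_force"])
```

```text
[ 0.4586226  -0.10711851  0.13327497] [-0.42934622 -0.03014928  0.00570376]
```

View pics/scene6.png

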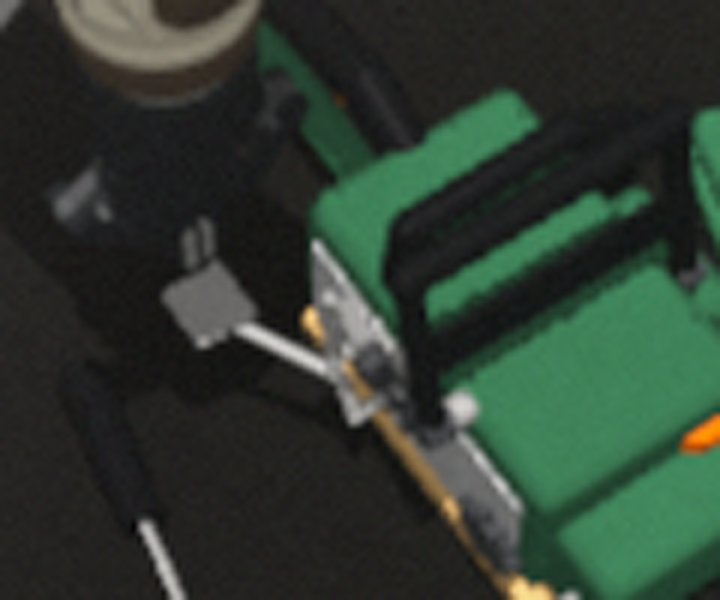

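{"fn": "apply_moves", "kwargs": {
  "targets": [0.03, 0, -0.6, 0, 0, 0, 0, 0.06, 0, -1.2, 0, 0, 0, 0, 0.06, 0, -1.3, 0, 0, 0, 0]
}}

```text
time: 11.9
ee_pos: [0.4618, -0.1073, 0.0959]
tcp_rot: [-180.0, -0.1, 153.8]
wrist_force: [-0.6, -0.3, 0.4]
opening: -0.0001
```

{"fn": "apply_moves", "kwargs": {
  "targets": [0, 0, -0.07, 0, 0, 0, 0, 0, 0, -0.13, 0, 0, 0, 0]
}}

```text
time: 12.1
ee_pos: [0.4625, -0.1075, 0.0936]
tcp_rot: [180.0, 0.1, 153.8]
wrist_force: [-0.5, -0.0, -0.0]
opening: 0.0003
```

{"fn": "apply_moves", "kwargs": {
  "targets": [0, 0, -0.07, 0, 0, 0, 0, 0, 0, -0.13, 0, 0, 0, 0]
}}

```text
time: 12.3
ee_pos: [0.4622, -0.1075, 0.089]
tcp_rot: [180.0, 0.0, 153.8]
wrist_force: [-0.5, -0.7, -0.9]
opening: -0.0001
```

{"fn": "apply_moves", "kwargs": {
  "targets": [0, 0, -0.07, 0, 0, 0, 0, 0, 0, -0.13, 0, 0, 0, 0]
}}

```text
time: 12.5
ee_pos: [0.4617, -0.1074, 0.0848]
tcp_rot: [-180.0, -0.0, 153.8]
wrist_force: [-5.2, 2.3, 7.0]
opening: -0.0001
```

{"fn": "apply_moves", "kwargs": {
  "targets": [0, 0, -0.07, 0, 0, 0, 0, 0, 0, -0.13, 0, 0, 0, 0]
}}

```text
time: 12.7
ee_pos: [0.4614, -0.1072, 0.0811]
tcp_rot: [180.0, -0.0, 153.8]
wrist_force: [-4.2, 2.3, 5.8]
opening: -0.0001
```

{"fn": "apply_moves", "kwargs": {
  "targets": [-0.03, 0.015, -0.07, 0, 0, 0, 0, -0.05, 0.025, -0.13, 0, 0, 0, 0]
}}

```text
time: 12.9
ee_pos: [0.4605, -0.1067, 0.0769]
tcp_rot: [180.0, 0.0, 153.8]
wrist_force: [-0.9, 0.2, 4.4]
opening: 0.0001
```

Run:
```python
from workcell import bot,camera
import cv2
n="scene"
a=camera(n)["img"][:,:,::-1][180:280,290:410]
cv2.imwrite(f"pics/{n}7.png",cv2.resize(a,None,fx=6,fy=6,interpolation=cv2.INTER_CUBIC))
o=bot.get_obs();print(o["ee_pos"],o["wrist_force"])
```

```text
[ 0.46037717 -0.10668139  0.0767031 ] [-2.24422111e-01  3.69221212e-04  3.72434715e+00]
```

View pics/scene7.png

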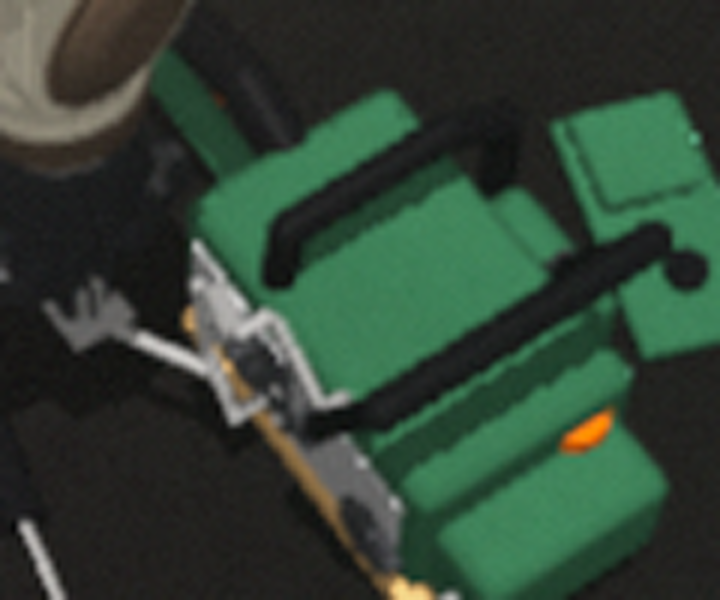

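{"fn": "apply_moves", "kwargs": {
  "targets": [0, 0, 0, 0, 0, 0, 0, 0, 0, 0, 0, 0, 0, 0]
}}

```text
time: 13.15
ee_pos: [0.4605, -0.1068, 0.077]
tcp_rot: [180.0, 0.0, 153.8]
wrist_force: [-1.2, 0.6, 4.1]
opening: 0.0001
```

{"fn": "apply_moves", "kwargs": {
  "targets": [0, 0, 0.4, 0, 0, 0, 0, 0, 0, 1, 0, 0, 0, 0, 0, 0, 2, 0, 0, 0, 0, 0, 0, 3, 0, 0, 0, 0, 0, 0, 4, 0, 0, 0, 0]
}}

```text
time: 13.65
ee_pos: [0.4602, -0.1066, 0.1984]
tcp_rot: [180.0, -0.0, 153.8]
wrist_force: [0.4, -1.1, -0.1]
opening: -0.0001
```

{"fn": "apply_moves", "kwargs": {
  "targets": [-0.8, 0, 0.5, 0, 0, 0, 0, -1.6, 0, 0.5, 0, 0, 0, 0, -2, 0, 0.5, 0, 0, 0, 0, -2, 0, 0.5, 0, 0, 0, 0]
}}

```text
time: 14.05
ee_pos: [0.3996, -0.1067, 0.2123]
tcp_rot: [180.0, 0.0, 153.8]
wrist_force: [1.2, 0.7, 0.4]
opening: -0.0001
```

Run:
```python
from workcell import bot,camera
import cv2
n="scene"
a=camera(n)["img"][:,:,::-1][180:280,290:410]
cv2.imwrite(f"pics/{n}8.png",cv2.resize(a,None,fx=6,fy=6,interpolation=cv2.INTER_CUBIC))
o=bot.get_obs();print(o["ee_pos"],o["wrist_force"])
```

```text
[ 0.40032349 -0.10674191  0.21194779] [ 0.67272552  0.54665753 -0.57126482]
```

View pics/scene8.png

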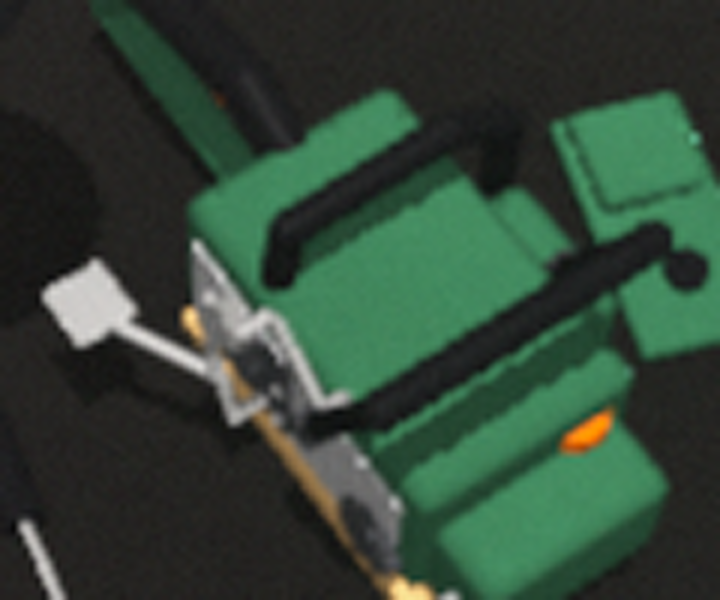

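The guard is fully forward, the pad is back in its rest position at zoom pixel (90,303), which matches the earlier view, and the robot is clear of both.

```bash
python3 -c "
from workcell import bot
print(bot.job_done())"
```

```text
the job is handed in; nothing more can be done
None
```

The chain brake test is done and handed in at about 14 s of the 51 s allowed.

- **Guard:** I drew it back with the shut fingers until the end stop was lightly touched, at about 17 N at the wrist against the 35 N limit. I then backed off: the wrist force fell to about zero. The picture showed the guard staying back by itself, at an estimated 0.72 rad, with the fingers clear.
- **Trip lever:** I pressed the pad down about 10 mm, with at most about 9 N at the wrist. The guard snapped fully forward, and I then lifted clear.
- **Last check:** the final picture shows the guard fully forward and the trip pad back at its rest position. The wrist force is within its usual noise of about 1 N. The parts of the screwdriver and side cover in view look unmoved. I did not look at the other bench items again at the end.

No check failed or disagreed. The moment the latch caught was not clear from the force readings alone, so I confirmed it by the release.

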